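Set the electric kettle going for green tea

TASK

Set the kettle going for green tea, with fingertip pushes only and without picking anything up: press its open lid down until it clicks shut, then switch on the power rocker at the right end of its base, and last press the middle one of the three keys beside the rocker fully down and let it go. The kettle stays seated on its base with the lid shut, and the other two keys and the mug, tea tin and honey jar are left alone.

Things in the scene. Friction and masses are not known exactly. Their poses are not given: they have to be found in the camera images.
- dock: (All sizes in mm.) White plastic control base, fixed. Origin on the worktop under the kettle's axis; z up. Round seat, radius 85, steel rim 8 high; in front (own -x) a panel 80 deep (x), 200 wide (y), centred 127 before the origin. All 22 high. In a row 125 before the origin, left (+y) to right: three equal oblong black keys at y = 70, 26, -18; black power rocker at y = -74.
- kettle: Steel kettle, 1 to 1.8 kg, loose in the base's rim, handle to the base's right, turned 9 degrees forward to 35 back. Origin: underside centre. Radius 65 (foot) to 56 (mouth), 165 high. Spout along own +y (to 92 from the axis, 110 to 167 high); D-handle along own -y (to 117 from the axis, 20 to 168 high). Lid hinged at the handle side of the mouth, open, 20 degrees short of upright.
- lid_hinge (a point): Point on the hinge line of the lid, in the kettle's frame 53 along -y and 166 up; axes as the kettle's. The hinge line runs along the kettle's x.
- lid_press (a point): Place to push on the outer face of the flat round lid (diameter 106, 10 thick, black with a steel disc), 85 from the hinge line; the lid's free edge is 106 from it. z: normal out of the outer face, y: from hinge to free edge. Open, this face looks back over the handle and up; shut, it looks straight up, 176 above the kettle's foot.
- lid (a joint): Lid angle, rad: 0 standing open, 1.22 shut and latched. A lid spring lifts it back to open (about 3 N to overcome at the place to push, at most); within the last 0.09 rad a catch pulls it shut and keeps it shut.
- power_press (a point): Middle of the raised near (-x) half of the rocker's top when off, about 31 above the worktop; moves with the rocker. Rocker 40 long (base's x), 24 wide, pivot at its middle, 26 above the worktop. Off: far half level, near half rising towards the robot, its end 7 higher. This point is 14 from the pivot.
- power (a joint): Angle of the power rocker, rad: 0 off, 0.38 on (near half level, 4 above the panel). It snaps over past the middle (0.19) and stays; about 5 N on the raised half. Pressing it until it is level is enough.
- key_left_top (a point): Centre of the top of the left key (one pip). Each key is 28 wide (y) and 20 deep (x), its top 30 above the worktop, 8 above the panel; axes as the base's.
- key_mid_top (a point): Centre of the top of the middle key (two pips), the one for green tea.
- key_right_top (a point): Centre of the top of the right key (three pips), next to the rocker.
- key_left (a joint): Travel of the left key, m: 0 up, 0.004 fully down. Springs back.
- key_mid (a joint): Travel of the middle key, m: 0 up, 0.004 fully down (starts to move at 1.5 N, fully down at 4.4 N). Springs back.
- key_right (a joint): Travel of the right key, m: 0 up, 0.004 fully down. Springs back.
- mug: White mug, radius 40, 92 high, loose, beside the base; origin at the centre of its underside. To be left alone.
- tea_tin: Round steel tea tin, radius 39, 107 high, loose, beside the base; origin at the centre of its underside. To be left alone.
- honey_jar: Amber glass jar with a white cap, radius 36, 85 high, loose, beside the base; origin at the centre of its underside. To be left alone.

How it is judged:
On the way, in this order (a step that is already met when the one before it is completed fails the run):
1. the lid is pressed down and latched shut (value of joint lid above 1.18 rad), for 0.2 s.
2. the power rocker is switched on (value of joint power above 0.33 rad), for 0.1 s.
3. the middle key is pressed down (value of joint key_mid above 0.003 m), for 0.05 s.
At the end, for the whole second after the job is handed in: The lid is latched shut (within 0.04 rad), the power rocker is on (within 0.05 rad), all keys are up again, and the kettle stands at rest, upright and seated in its base (within 8 mm) (value of joint lid above 1.18 rad and value of joint power above 0.33 rad and value of joint each of key_mid, key_left, key_right below 0.001 m and distance between kettle and dock below 0.028 m and horizontal distance between kettle and dock below 0.008 m and angle between kettle's own z axis and vertical below 0.05 rad and linear speed of kettle below 0.02 m/s); the robot touches nothing.
It fails at once if the rocker is switched on while the lid is open (value of joint power above 0.25 rad and value of joint lid below 1.1 rad).
It fails at once if the middle key is pressed before the power is on (value of joint key_mid above 0.002 m and value of joint power below 0.15 rad).
It fails at once if the left or right key is pressed (value of joint any of key_left, key_right above 0.002 m).
It fails at once if the kettle is lifted, tipped or shoved out of its seat (distance of kettle from where it was at the start of the episode above 0.015 m or angle between kettle's own z axis and vertical above 0.2 rad).
It fails at once if the mug, tea tin or honey jar is moved or tipped (distance of any of mug, tea_tin, honey_jar from where it was at the start of the episode above 0.02 m or angle between any of mug, tea_tin, honey_jar's own z axis and vertical above 0.25 rad).
It also fails if it takes over 59 s, if anything falls off the work surface, if the arm or the gripper's body presses on something with over 40 N, if the wrist force passes 120 N, or if a joint passes its speed limit or range.

ROBOT

A 7-joint arm with a two-finger parallel gripper is mounted at the origin on the work surface. World frame = base frame: x ahead of the robot, y to its left, z up, the work surface at z = 0. Lengths are in m, angles in rad, forces in N, time in s.
With the tool pointing down it reaches from about 0.4 to 0.85 m from the base axis. Payload 10.4 kg.
Tool frame: the origin (TCP) lies at the very end of the fingers, on their centre line; the grasp point (between the pads) lies 19 mm behind it; z points along the fingers, y is the line along which they close (so a half turn about z gives the same grasp; the last joint's range is limited). The gripper opens to 85 mm and grips with 20 to 120 N. Pads are 22 mm wide; open, the fingers measure 114 mm over their backs; the gripper's body (76 mm by 85 mm) begins 54 mm behind the grasp point. The pads swing forward as they close: fully open they stand 13 mm farther back than shut.
Start: joints at [-1.163, 0.332, -0.065, 1.46, 0.022, 1.35, -0.088], TCP at [0.261, 0.568, 0.231] pointing down, gripper open.
Joint ranges: [-2.6, 2.6], [-0.5, 2.12], [-1.47, 1.34], [0.16, 2.42], [-1.27, 4.41], [0.06, 2.06], [-2.6, 2.6]. Speed limits (rad/s): [2.22, 2.22, 2.79, 2.79, 3.14, 3.14, 3.14].

INTERFACE

Orientations are given as a unit quaternion [x, y, z, w].
In Python, from workcell import * gives the robot as it stands. The module is installed in compiled form; this text tells all that it offers.
- The arm moves only by the tool carry_out, never from a script. Its argument "motion" is a list of rows, each an object with "xyz": the shift along the tool's x, y, z in m, a list of three; "angular": the turn, a rotation vector about the tool's x, y, z in degrees, a list of three. A call has 1 to 12 rows; each row is the pose to reach, as a shift and turn from the pose commanded when the call began, along the tool's axes at that moment; what a row does not reach only later rows make up. A row lasts 1/10 s, in which the tool goes at most 50 mm and 8.59 degrees, less where a joint would pass 70% of its speed; a pose out of reach is approached as far as the arm can. A call with a gripper value outside its range is refused whole. "hand" is the opening, from 0 (shut) to 1 (fully open), set as the call begins (left out, the last holds). The fingers move at their own pace and stop on an object; "grip_force" is the grip in N (left out, the last holds). Time passes only in rows, so rows that repeat a pose let the fingers close. It gives the time, the measured TCP pose, the force, the opening and the grip force at its end, in the units of the state.
- get_obs(): the state, without advancing time (a new reading comes with each control period).
- camera(name): name is "side" or "top" or "wrist"; returns a dict with "img" (480x640x3 uint8, red, green, blue), "fx", "fy", "cx", "cy" (pixels), "k1" (the pictures are not rectified: a ray, as slopes to the right and down, at radius r is drawn at 1 + k1 r^2 times it, then the intrinsics apply), "extrinsics" (4x4, takes a point from camera to world coordinates). Camera axes: x right, y up, looking along -z (the intrinsics and any distortion apply to the point x, -y, -z); pixel columns grow to the right and rows downward; lengths in m; the calibration is good to about 2 mm. A picture is of the moment at which its call begins. There is no depth.
- hand_in(): hands the job in; it is judged then, once.
The state is a dict: "clock": time; "joint_pos": joint angles; "joint_velocities": joint speeds; "tau": joint torques, N m; "position": TCP position; "ee_rot": TCP orientation; "ft_force": force on the tool from outside, world axes, zero at the start; "torque": the same for the moment, N m; "grip_width": opening from 0.0 (shut) to 1.0 (fully open); "grasp_force": force on a finger pad.
Only numpy, scipy, OpenCV 4.12 (cv2) and the standard library are available. Lean on these libraries where they do the work, as an engineer would, in place of code of your own. Each camera call takes 0.05 s, during which the arm holds its last target. There are 200 camera calls.

## Working session

There is one attempt and no reset: what is moved stays moved. The work goes in short steps, Python scripts to look and compute and a tool call to move; the robot and the scene stay as the last step left them, time stands still between calls to the robot, and variables do not carry over. Pictures are saved under pics/ and viewed, at most 10 in all, crops included, and the job is handed in when it is done.

Besides the shell and the picture viewer there is one more tool, called as a command line: name --argument value ..., lists and objects as JSON in quotes. carry_out: Moves the arm, as the interface text tells. Its arguments: {"type":"object","properties":{"motion":{"type":"array"},"hand":{"type":"number"},"grip_force":{"type":"number"}},"required":["motion"]}

```bash
mkdir -p pics; cat > h.py <<'E'
from workcell import *
import numpy as np, cv2, json
from scipy.spatial.transform import Rotation as R
def snap(n,f):
    c=camera(n); cv2.imwrite(f'pics/{f}.png',c['img'][:,:,::-1])
    np.savez(f'pics/{f}.npz',**{k:np.array(v) for k,v in c.items()}); return c
def load(f): return dict(np.load(f'pics/{f}.npz'))
def proj(c,P):
    E=np.array(c['extrinsics']); p=(np.atleast_2d(P)-E[:3,3])@E[:3,:3]
    s=np.c_[p[:,0]/-p[:,2],p[:,1]/p[:,2]]; r2=(s**2).sum(1,keepdims=True)
    s=s*(1+c['k1']*r2); return np.c_[c['fx']*s[:,0]+c['cx'],c['fy']*s[:,1]+c['cy']]
def at_z(c,uv,z):
    K=np.array([[c['fx'],0,c['cx']],[0,c['fy'],c['cy']],[0,0,1]],float)
    s=cv2.undistortPoints(np.array([[uv]],float),K,np.array([float(c['k1']),0,0,0]))[0,0]
    E=np.array(c['extrinsics']); d=E[:3,:3]@[s[0],-s[1],-1]; o=E[:3,3]
    return o+d*(z-o[2])/d[2]
E
python3 - <<'E'
from h import *
a=snap('top','top0');b=snap('side','side0')
for c in (a,b): print({k:np.round(v,3).tolist() for k,v in c.items() if k!='img'})
o=get_obs(); print(o)
E
```

```text
{'fx': 538.963, 'fy': 538.963, 'cx': 318.066, 'cy': 222.362, 'k1': -0.114, 'extrinsics': [[0.028, 0.996, -0.083, 0.527], [-0.999, 0.026, -0.022, 0.047], [-0.02, 0.083, 0.996, 1.113], [0.0, 0.0, 0.0, 1.0]]}
{'fx': 524.964, 'fy': 524.964, 'cx': 325.077, 'cy': 234.713, 'k1': -0.087, 'extrinsics': [[0.722, 0.41, -0.557, 0.103], [-0.691, 0.455, -0.561, -0.494], [0.023, 0.79, 0.612, 0.764], [0.0, 0.0, 0.0, 1.0]]}
{'clock': 0.1, 'joint_pos': array([-1.16259628,  0.33282643, -0.06467892,  1.46085772,  0.02162691,
        1.34989365, -0.08850149]), 'joint_velocities': array([-0.00031172, -0.00023387,  0.00104467, -0.00350142, -0.00163291,
        0.00041615,  0.00024038]), 'tau': array([ 8.71947013e-04, -6.26743841e+01,  4.83924081e-02, -3.92430532e+01,
        1.61170255e-02,  6.78413780e-03,  1.24062433e-05]), 'position': array([0.26088164, 0.56758152, 0.23058417]), 'ee_rot': array([ 2.13736363e-01,  9.76891167e-01, -6.37825097e-04, -9.31128986e-05]), 'ft_force': array([ 1.11395586, -0.96391922,  0.41805195]), 'torque': array([0.01424956, 0.04095296, 0.01967434]), 'grasp_force': 0.0, 'grip_width': 0.9966068004570896}
```

View pics/top0.png

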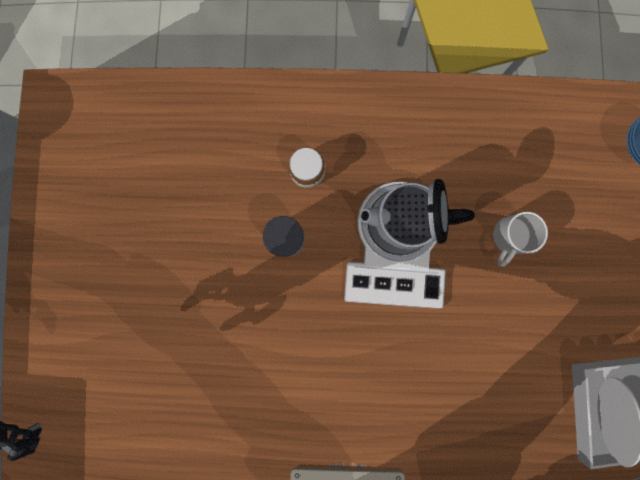

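View pics/side0.png

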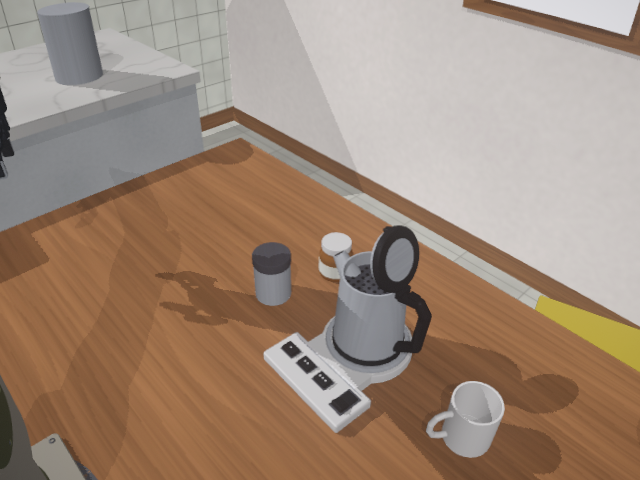

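The top view shows keys at about (361,282), (383,283) and (405,285), and the rocker at (432,287). The spout tip is at (366,215), the handle end at (473,215), and the lid stands near (440,210). In the side view the lid is at (396,260), and the mug at (472,420) is to the right of the handle. I'll enlarge both.

```bash
python3 - <<'E'
from h import *
t=cv2.imread('pics/top0.png')[170:320,335:485]; s=cv2.imread('pics/side0.png')[220:440,255:445]
t=cv2.resize(t,(600,600),interpolation=cv2.INTER_CUBIC)
cv2.imwrite('pics/c1.png',t)
cv2.imwrite('pics/c2.png',cv2.resize(s,(518,600),interpolation=cv2.INTER_CUBIC))
E
```

```text
(no output)
```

View pics/c1.png

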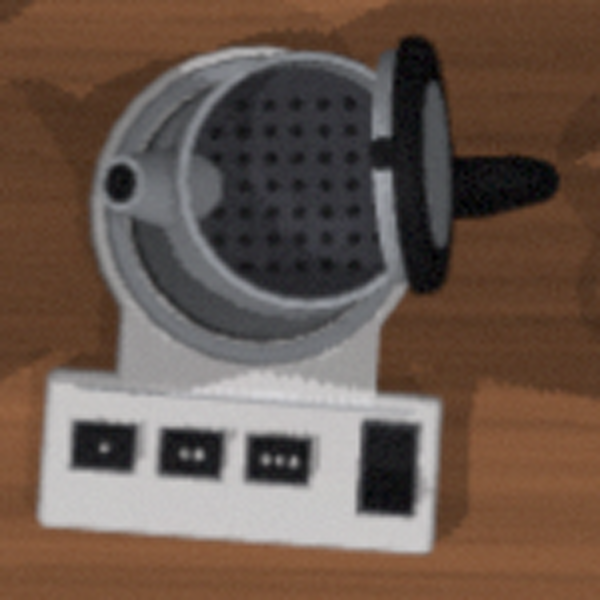

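View pics/c2.png

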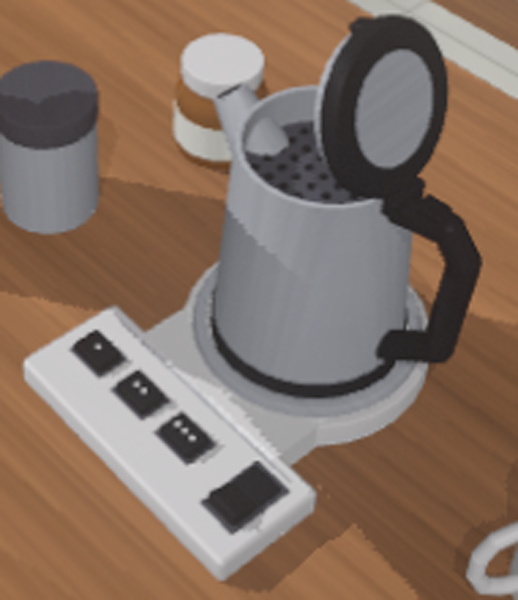

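Crop 1: the key centres are at (104,447), (191,454) and (279,461), the rocker is at (389,467), and the spout hole is at (122,184). The handle end is at (557,181), with the lid's steel disc at about (437,165). Crop 2 shows the same keys at (100,353), (141,395) and (187,437), and confirms the lid stands nearly upright, facing the handle side. Next I'll fit the poses.

```bash
cat > fit.py <<'E'
from h import *
from scipy.optimize import least_squares
T,S=load('top0'),load('side0')
t=lambda l:np.array(l)/4-.375+[335,170]
s=lambda l:np.array(l)/2.727-.32+[255,220]
keys=np.array([[-125,70,30],[-125,26,30],[-125,-18,30],[-125,-74,28]])/1e3
pan=np.array([[-87,100,22],[-87,-100,22],[-167,-100,22],[-167,100,22]])/1e3
tp=t([[104,447],[191,454],[279,461],[389,467],[50,371],[441,398],[432,552],[40,527]])
sp=s([[100,353],[141,395],[187,437],[246,496],[112,309],[314,494],[223,568],[26,360]])
def tf(p,P,z=0):
    c,n=np.cos(p[2]),np.sin(p[2]); return P@np.array([[c,n,0],[-n,c,0],[0,0,1]])+[p[0],p[1],z]
D=np.r_[keys,pan]
f=lambda p:np.r_[proj(T,tf(p,D))-tp,proj(S,tf(p,D))-sp].ravel()
r=least_squares(f,[.6,-.1,0],loss='soft_l1'); d=r.x
print('dock',d.round(4),np.degrees(d[2]).round(2)); print(f(d).reshape(-1,2).round(1).tolist())
# kettle: spout hole, handle end, mouth ellipse points; pos,yaw
zk=.022
a=np.radians(70); hinge=np.array([0,-.053,.166])
lidp=lambda x,y,n:hinge+[x,y*np.cos(a)-n*np.sin(a),y*np.sin(a)+n*np.cos(a)]
K=np.array([[0,.085,.167],lidp(0,.053,.01)])
kt=t([[122,184],[437,165]]); ks=s([[395,108]])
def g(p): return np.r_[proj(T,tf(p,K,zk))-kt,proj(S,tf(p,K[1:],zk))-ks,(np.array([p[:2]-d[:2]])/.001*.5)].ravel()
k=least_squares(g,[d[0],d[1],d[2]]).x
print('kettle',k.round(4),'rel yaw',np.degrees(k[2]-d[2]).round(1),g(k).round(1))
np.savez('fit.npz',d=d,k=k)
P=dict(hinge=hinge,lid85=lidp(0,.085,.01),lidtop=lidp(0,.106,.01),hand=np.array([0,-.117,.14]),shut=np.array([0,.032,.176]))
for n,v in P.items(): print(n,tf(k,v[None],zk).round(4),proj(T,tf(k,v[None],zk)).round(1))
for v in np.r_[keys,[[-.139,-.074,.031]]]: print(tf(d,v[None]).round(4))
for n,uv,z in (('mug',(520,233),.09),('tin',(284,236),.107),('jar',(306,164),.085)): print(n,at_z(T,uv,z).round(3))
m=np.zeros((480,640,3),np.uint8)
im=T['img'][:,:,::-1].copy(); im2=S['img'][:,:,::-1].copy()
q=np.linspace(0,2*np.pi,40)
L=tf(k,np.array([lidp(.053*np.sin(b),.053+.053*np.cos(b),.01) for b in q]),zk)
M=tf(k,np.c_[.056*np.cos(q),.056*np.sin(q),0*q+.165],zk); F=tf(d,np.c_[.085*np.cos(q),.085*np.sin(q),0*q+.03])
out=[]
for c,i,(x,y,w,h) in ((T,im,(335,170,150,150)),(S,im2,(255,220,150,225))):
    i=cv2.resize(i[y:y+h,x:x+w],None,fx=(4 if w==h else 2.667),fy=(4 if w==h else 2.667)); e=4 if w==h else 2.667
    for pts,col in ((L,(0,0,255)),(M,(0,255,0)),(F,(255,0,0)),(tf(d,keys),(0,255,255)),(tf(k,np.array([[0,-.117,.14],[0,-.117,.05]]),zk),(255,0,255))):
        for u in proj(c,pts): cv2.circle(i,tuple(((u-[x,y]+.375)*e).astype(int)),2,col,-1)
    out.append(i)
out[1]=cv2.resize(out[1],(400,600)); cv2.imwrite('pics/ov.png',cv2.resize(np.hstack([out[0],out[1]]),(800,480)))
E
python3 fit.py
```

```text
dock [ 0.6197 -0.0936 -0.0512] -2.93
[[0.3, 1.2], [0.5, 1.2], [0.5, 1.1], [0.6, 1.6], [0.2, 0.1], [1.0, 0.9], [0.6, 2.1], [-0.3, 0.8], [-0.1, -2.3], [0.4, -2.6], [-0.1, -2.2], [0.4, -1.7], [1.7, -3.0], [2.8, -1.2], [0.2, -0.7], [-1.6, -0.5]]
kettle [ 0.6205 -0.0939  0.0387] rel yaw 5.1 [-2.   0.1  0.5  0.9  1.3  0.3  0.4 -0.2]
hinge [[ 0.6225 -0.1469  0.188 ]] [[442.9 214.8]]
lid85 [[ 0.6217 -0.1272  0.2713]] [[441.5 209.9]]
lidtop [[ 0.6215 -0.1201  0.291 ]] [[439.6 208.5]]
hand [[ 0.625  -0.2108  0.162 ]] [[475.4 215.8]]
shut [[ 0.6192 -0.062   0.198 ]] [[394.5 214.9]]
[[ 0.4985 -0.0173  0.03  ]]
[[ 0.4962 -0.0613  0.03  ]]
[[ 0.4939 -0.1052  0.03  ]]
[[ 0.4911 -0.1611  0.028 ]]
[[ 0.4771 -0.1604  0.031 ]]
mug [ 0.602 -0.318  0.09 ]
tin [0.583 0.133 0.107]
jar [0.725 0.097 0.085]
```

View pics/ov.png

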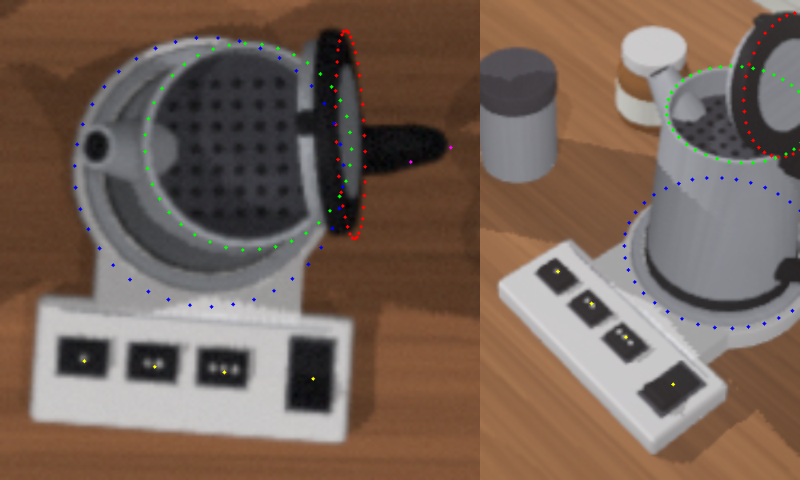

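The overlay agrees: the key dots sit on the keys, the mouth ring on the mouth, and the lid outline on the lid within about 3 mm. The handle end is within 3 px, and the relative yaw of 5° is in the stated range. Next is a helper that turns world targets into tool-axis shifts.

```bash
cat > go.py <<'E'
from h import *
import sys
o=get_obs(); p=np.array(o['position']); Rt=R.from_quat(o['ee_rot'])
yaw=np.load('fit.npz')['d'][2]
c,s=np.cos(yaw),np.sin(yaw)
Rg=R.from_matrix(np.array([[-c,-s,0],[-s,c,0],[0,0,-1.]]).T if 0 else np.column_stack([[-c,-s,0],[-s,c,0],[0,0,-1]]))
print('t',o['clock'],p.round(4),'F',np.round(o['ft_force'],1),'ang',(Rt.inv()*Rg).as_rotvec(degrees=True).round(2))
for w in json.loads(sys.argv[1]): print(w,Rt.inv().apply(np.array(w)-p).round(4).tolist())
E
python3 go.py '[[0.261,0.568,0.40],[0.62,-0.16,0.40],[0.622,-0.160,0.268]]'
python3 - <<'E'
from h import *
k=np.load('fit.npz')['k']; u=np.array([-np.sin(k[2]),np.cos(k[2]),0]); z=np.array([0,0,1]); h=np.r_[k[:2],.188]-.053*u
for th in (80,70,60,50,40,30,20,12,6,3,0):
    a=np.radians(th); c=h+.085*(np.cos(a)*u+np.sin(a)*z)+.01*(-np.sin(a)*u+np.cos(a)*z); print(th,(c-.0145*u).round(4))
E
```

```text
t 0.1 [0.2609 0.5676 0.2306] F [ 1.1 -1.   0.4] ang [-7.000e-02 -1.000e-02 -2.175e+01]
[0.261, 0.568, 0.4] [0.0001, 0.0002, -0.1694]
[0.62, -0.16, 0.4] [-0.6302, -0.5114, -0.1687]
[0.622, -0.16, 0.268] [-0.632, -0.5104, -0.0367]
80 [ 0.6229 -0.1565  0.2734]
70 [ 0.6223 -0.1417  0.2713]
60 [ 0.6218 -0.1276  0.2666]
50 [ 0.6213 -0.1144  0.2595]
40 [ 0.6208 -0.1027  0.2503]
30 [ 0.6204 -0.0928  0.2392]
20 [ 0.6201 -0.085   0.2265]
12 [ 0.6199 -0.0804  0.2155]
6 [ 0.6198 -0.078   0.2068]
3 [ 0.6198 -0.0771  0.2024]
0 [ 0.6198 -0.0764  0.198 ]
```

carry_out --motion '[{"xyz": [0,0,-0.05],"angular": [0,0,0]},{"xyz": [0,0,-0.1],"angular": [0,0,0]},{"xyz": [-0.03,-0.02,-0.14],"angular": [0,0,-8]},{"xyz": [-0.06,-0.05,-0.165],"angular": [0,0,-15]},{"xyz": [-0.1,-0.08,-0.17],"angular": [0,0,-21.75]},{"xyz": [-0.14,-0.11,-0.17],"angular": [0,0,-21.75]},{"xyz": [-0.18,-0.145,-0.17],"angular": [0,0,-21.75]},{"xyz": [-0.22,-0.175,-0.17],"angular": [0,0,-21.75]},{"xyz": [-0.255,-0.205,-0.17],"angular": [0,0,-21.75]},{"xyz": [-0.29,-0.235,-0.17],"angular": [0,0,-21.75]},{"xyz": [-0.325,-0.265,-0.17],"angular": [0,0,-21.75]},{"xyz": [-0.36,-0.29,-0.17],"angular": [0,0,-21.75]}]' --hand 0

```text
clock: 1.3
position: [0.4673, 0.1516, 0.4014]
ee_rot: [0.026, 1.0, 0.0, 0.0]
ft_force: [1.2, -0.2, -0.3]
grip_width: 0.0
grasp_force: 0.0
```

```bash
python3 go.py '[[0.62,-0.175,0.40],[0.622,-0.175,0.27]]'
```

```text
t 1.3 [0.4673 0.1516 0.4014] F [ 1.2 -0.2 -0.3] ang [ 0.02  0.   -0.05]
[0.62, -0.175, 0.4] [-0.1695, -0.3182, 0.0013]
[0.622, -0.175, 0.27] [-0.1714, -0.3181, 0.1313]
```

carry_out --motion '[{"xyz": [-0.023,-0.042,0]},{"xyz": [-0.045,-0.084,0]},{"xyz": [-0.067,-0.126,0]},{"xyz": [-0.09,-0.168,0]},{"xyz": [-0.112,-0.21,0]},{"xyz": [-0.135,-0.252,0]},{"xyz": [-0.157,-0.294,0]},{"xyz": [-0.171,-0.318,0.01]},{"xyz": [-0.171,-0.318,0.05]},{"xyz": [-0.171,-0.318,0.09]},{"xyz": [-0.171,-0.318,0.12]},{"xyz": [-0.171,-0.318,0.13]}]'

```text
validation failed for argument at $.mo...
```

```bash
python3 - <<'E'
from h import *
a=snap('top','t1')['img'];b=snap('side','s1')['img']
f=lambda i,x,y:cv2.resize(i[y:y+200,x:x+133,::-1],(400,600),interpolation=cv2.INTER_CUBIC)
cv2.imwrite('pics/v1.png',np.hstack([f(a,370,130),f(b,340,130)]))
o=get_obs(); print(proj(load('t1'),o['position']),proj(load('s1'),o['position']))
E
python3 go.py '[[0.6223,-0.1417,0.2713],[0.6218,-0.1276,0.2666],[0.6213,-0.1144,0.2595],[0.6208,-0.1027,0.2503],[0.6204,-0.0928,0.2392],[0.6201,-0.085,0.2265],[0.6199,-0.0804,0.2155],[0.6198,-0.0780,0.2068],[0.6198,-0.0764,0.198]]'
```

```text
[[251.48929669 309.18399539]] [[201.13517411 131.81145991]]
t 1.4 [0.4692 0.1479 0.4013] F [ 0.4  0.4 -0.5] ang [-0.07  0.05 -0.54]
[0.6223, -0.1417, 0.2713] [-0.1703, -0.2796, 0.1305]
[0.6218, -0.1276, 0.2666] [-0.1689, -0.2656, 0.1352]
[0.6213, -0.1144, 0.2595] [-0.1676, -0.2524, 0.1423]
[0.6208, -0.1027, 0.2503] [-0.1664, -0.2407, 0.1515]
[0.6204, -0.0928, 0.2392] [-0.1654, -0.2309, 0.1626]
[0.6201, -0.085, 0.2265] [-0.1646, -0.2231, 0.1753]
[0.6199, -0.0804, 0.2155] [-0.1641, -0.2185, 0.1862]
[0.6198, -0.078, 0.2068] [-0.1639, -0.2161, 0.1949]
[0.6198, -0.0764, 0.198] [-0.1638, -0.2145, 0.2037]
```

View pics/v1.png

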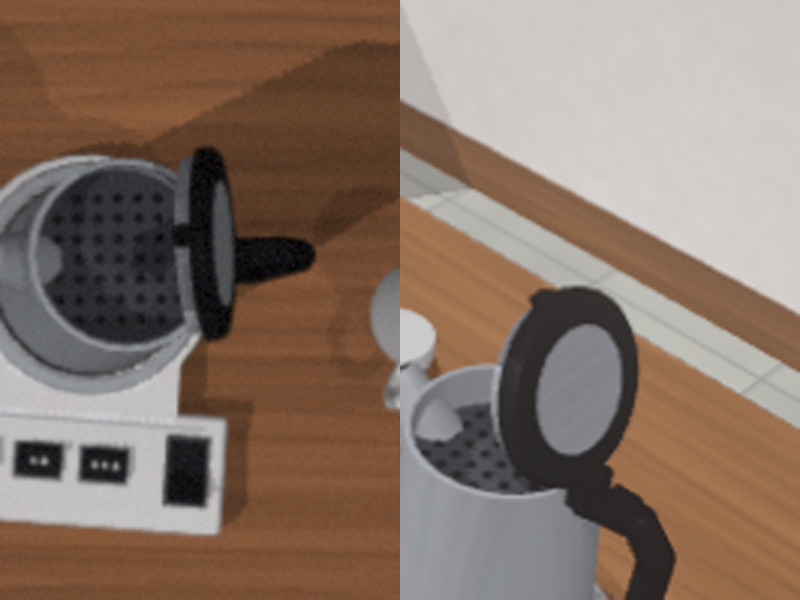

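The picture shows the kettle, lid and panel unchanged with no arm in view: the move was refused because the rows had no "angular" value. I'll send it again.

carry_out --motion '[{"xyz": [-0.023,-0.042,0],"angular": [0,0,0]},{"xyz": [-0.045,-0.084,0],"angular": [0,0,0]},{"xyz": [-0.067,-0.126,0],"angular": [0,0,0]},{"xyz": [-0.09,-0.168,0],"angular": [0,0,0]},{"xyz": [-0.112,-0.21,0],"angular": [0,0,0]},{"xyz": [-0.135,-0.252,0],"angular": [0,0,0]},{"xyz": [-0.157,-0.294,0],"angular": [0,0,0]},{"xyz": [-0.171,-0.316,0],"angular": [0,0,0]},{"xyz": [-0.171,-0.316,0.03],"angular": [0,0,0]},{"xyz": [-0.171,-0.316,0.07],"angular": [0,0,0]},{"xyz": [-0.171,-0.316,0.11],"angular": [0,0,0]},{"xyz": [-0.171,-0.316,0.13],"angular": [0,0,0]}]'

```text
clock: 2.6
position: [0.6204, -0.169, 0.267]
ee_rot: [0.025, 1.0, 0.001, -0.002]
ft_force: [-0.6, 0.7, 0.6]
grip_width: -0.002
grasp_force: 0.0
```

```bash
python3 - <<'E'
from h import *
a=snap('top','t2')['img'];b=snap('side','s2')['img']
f=lambda i,x,y:cv2.resize(i[y:y+200,x:x+133,::-1],(400,600),interpolation=cv2.INTER_CUBIC)
cv2.imwrite('pics/v2.png',np.hstack([f(a,370,130),f(b,340,130)]))
o=get_obs(); print(((proj(load('t2'),o['position'])-[370,130])*3).round(),((proj(load('s2'),o['position'])-[340,130])*3+[400,0]).round())
E
python3 go.py '[[0.6223,-0.1417,0.2713],[0.6218,-0.1276,0.2666],[0.6213,-0.1144,0.2595],[0.6208,-0.1027,0.2503],[0.6204,-0.0928,0.2392],[0.6201,-0.085,0.2265],[0.6199,-0.0804,0.2155],[0.6198,-0.0780,0.2068],[0.6198,-0.0764,0.198]]'
```

```text
[[292. 245.]] [[634. 380.]]
t 2.7 [ 0.6203 -0.1689  0.2676] F [0.3 0.6 0. ] ang [ 0.07 -0.35  0.04]
[0.6223, -0.1417, 0.2713] [-0.0006, 0.0273, -0.0037]
[0.6218, -0.1276, 0.2666] [0.0006, 0.0414, 0.0011]
[0.6213, -0.1144, 0.2595] [0.0017, 0.0545, 0.0082]
[0.6208, -0.1027, 0.2503] [0.0027, 0.0662, 0.0174]
[0.6204, -0.0928, 0.2392] [0.0036, 0.076, 0.0285]
[0.6201, -0.085, 0.2265] [0.0042, 0.0838, 0.0412]
[0.6199, -0.0804, 0.2155] [0.0045, 0.0884, 0.0522]
[0.6198, -0.078, 0.2068] [0.0047, 0.0907, 0.0609]
[0.6198, -0.0764, 0.198] [0.0047, 0.0923, 0.0697]
```

View pics/v2.png

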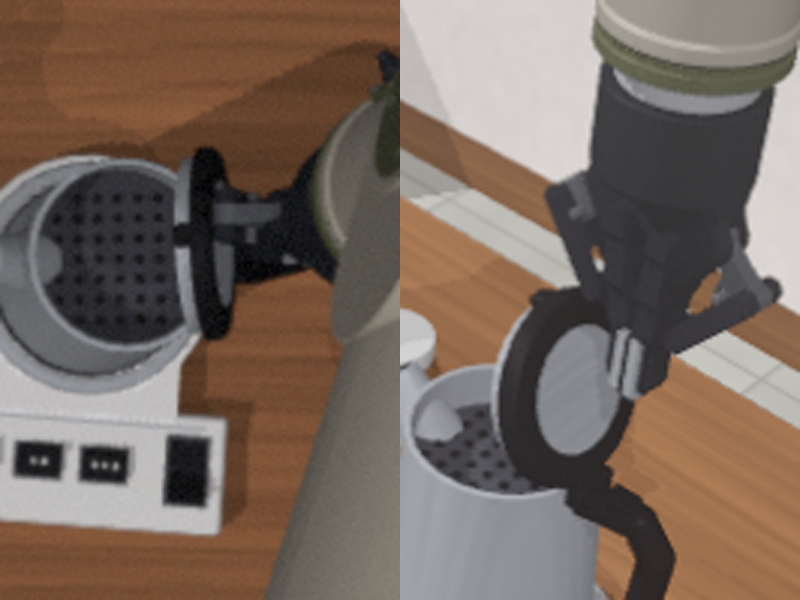

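The fingertip hangs behind the lid's outer face (tip near (640,390) in the side crop), with about 10 mm of clearance and nothing touching. I'll push along the arc.

carry_out --motion '[{"xyz": [0,0.014,-0.002],"angular": [0,0,0]},{"xyz": [0,0.027,-0.003],"angular": [0,0,0]},{"xyz": [0,0.034,-0.001],"angular": [0,0,0]},{"xyz": [0,0.041,0.001],"angular": [0,0,0]},{"xyz": [0.001,0.048,0.004],"angular": [0,0,0]},{"xyz": [0.002,0.054,0.008],"angular": [0,0,0]},{"xyz": [0.002,0.06,0.012],"angular": [0,0,0]},{"xyz": [0.003,0.066,0.017],"angular": [0,0,0]},{"xyz": [0.003,0.071,0.023],"angular": [0,0,0]},{"xyz": [0.004,0.076,0.028],"angular": [0,0,0]}]'

```text
clock: 3.7
position: [0.6217, -0.0937, 0.2428]
ee_rot: [0.026, 1.0, 0.0, 0.0]
ft_force: [1.8, -0.8, 2.8]
grip_width: -0.006
grasp_force: 1.6
```

```bash
python3 - <<'E'
from h import *
b=snap('side','s3')['img']
cv2.imwrite('pics/v3.png',cv2.resize(b[180:380,260:460,::-1],(600,600),interpolation=cv2.INTER_CUBIC))
E
python3 go.py '[[0.6201,-0.085,0.2265],[0.6199,-0.0804,0.2155],[0.6198,-0.0780,0.2068],[0.6198,-0.0764,0.198]]'
```

```text
t 3.75 [ 0.6215 -0.0927  0.2419] F [ 2.3 -1.4  1.5] ang [ 0.02 -0.03  0.06]
[0.6201, -0.085, 0.2265] [0.0018, 0.0076, 0.0154]
[0.6199, -0.0804, 0.2155] [0.0022, 0.0122, 0.0264]
[0.6198, -0.078, 0.2068] [0.0024, 0.0146, 0.0351]
[0.6198, -0.0764, 0.198] [0.0025, 0.0162, 0.0439]
```

View pics/v3.png

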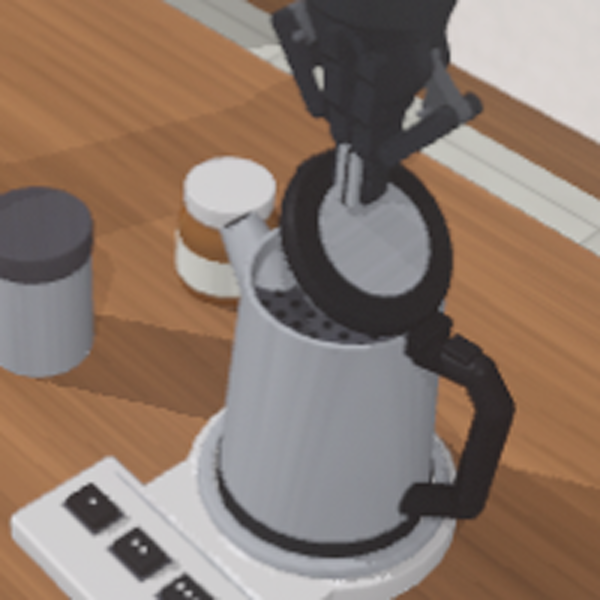

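The lid is about half down, with the tip on its steel disc near the far edge (355,205) and the kettle still seated. I'll carry on down.

carry_out --motion '[{"xyz": [0.001,0.005,0.007],"angular": [0,0,0]},{"xyz": [0.001,0.008,0.015],"angular": [0,0,0]},{"xyz": [0.002,0.011,0.021],"angular": [0,0,0]},{"xyz": [0.002,0.013,0.027],"angular": [0,0,0]},{"xyz": [0.002,0.014,0.032],"angular": [0,0,0]},{"xyz": [0.002,0.015,0.036],"angular": [0,0,0]},{"xyz": [0.002,0.015,0.039],"angular": [0,0,0]},{"xyz": [0.002,0.015,0.042],"angular": [0,0,0]},{"xyz": [0.002,0.015,0.042],"angular": [0,0,0]}]'

```text
clock: 4.65
position: [0.6198, -0.0794, 0.2006]
ee_rot: [0.026, 1.0, -0.0, -0.001]
ft_force: [0.1, 0.3, -0.6]
grip_width: 0.0
grasp_force: 0.0
```

The force has dropped to zero, so the catch probably pulled the lid shut. I'll press a little more to be sure.

carry_out --motion '[{"xyz": [0,0,0.002],"angular": [0,0,0]},{"xyz": [0,0,0.004],"angular": [0,0,0]},{"xyz": [0,0,0.005],"angular": [0,0,0]},{"xyz": [0,0,0.005],"angular": [0,0,0]}]'

```text
clock: 5.05
position: [0.6205, -0.0793, 0.198]
ee_rot: [0.026, 1.0, 0.0, 0.001]
ft_force: [-4.8, 0.3, 12.4]
grip_width: -0.0
grasp_force: 6.2
```

The stiff stop at z = 0.198 is exactly the shut height. I'll retreat and move above the rocker.

carry_out --motion '[{"xyz": [0,0,-0.025],"angular": [0,0,0]},{"xyz": [0,0,-0.065],"angular": [0,0,0]},{"xyz": [0.03,-0.015,-0.075],"angular": [0,0,0]},{"xyz": [0.07,-0.04,-0.075],"angular": [0,0,0]},{"xyz": [0.11,-0.065,-0.075],"angular": [0,0,0]},{"xyz": [0.139,-0.089,-0.07],"angular": [0,0,0]},{"xyz": [0.139,-0.089,-0.025],"angular": [0,0,0]},{"xyz": [0.139,-0.089,0.02],"angular": [0,0,0]},{"xyz": [0.139,-0.089,0.065],"angular": [0,0,0]},{"xyz": [0.139,-0.089,0.11],"angular": [0,0,0]},{"xyz": [0.139,-0.089,0.14],"angular": [0,0,0]},{"xyz": [0.139,-0.089,0.14],"angular": [0,0,0]}]'

```text
clock: 6.25
position: [0.4741, -0.1604, 0.0529]
ee_rot: [0.026, 1.0, 0.0, -0.003]
ft_force: [0.7, 0.6, 1.1]
grip_width: -0.002
grasp_force: 0.0
```

```bash
python3 - <<'E'
from h import *
a=snap('top','t4')['img'];b=snap('side','s4')['img']
f=lambda i,x,y:cv2.resize(i[y:y+200,x:x+133,::-1],(400,600),interpolation=cv2.INTER_CUBIC)
cv2.imwrite('pics/v4.png',np.hstack([f(a,345,150),f(b,290,225)]))
o=get_obs(); print(((proj(load('t4'),o['position'])-[345,150])*3).round(),((proj(load('s4'),o['position'])-[290,225])*3+[400,0]).round())
E
python3 go.py '[[0.4766,-0.1604,0.028],[0.4962,-0.0613,0.04]]'
```

```text
[[271. 437.]] [[550. 508.]]
t 6.35 [ 0.4771 -0.1612  0.0571] F [0.2 0.2 1. ] ang [-0.02 -0.01 -0.02]
[0.4766, -0.1604, 0.028] [0.0006, 0.0008, 0.0291]
[0.4962, -0.0613, 0.04] [-0.0139, 0.1007, 0.017]
```

View pics/v4.png

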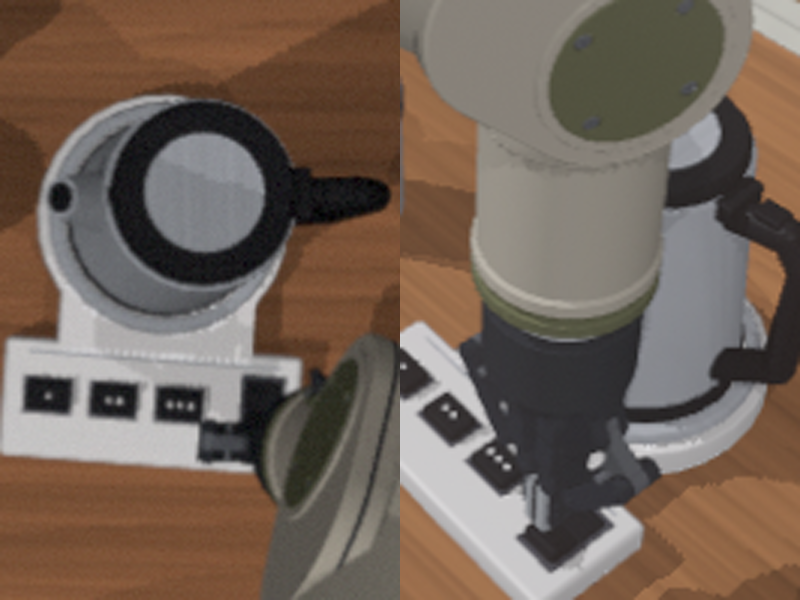

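The lid is shut flat and the kettle is seated. In the side crop the tip at (540,525) hangs just over the rocker's near half. I'll press down.

carry_out --motion '[{"xyz": [0,0.001,0.01],"angular": [0,0,0]},{"xyz": [0,0.001,0.018],"angular": [0,0,0]},{"xyz": [0,0.001,0.023],"angular": [0,0,0]},{"xyz": [0,0.001,0.026],"angular": [0,0,0]},{"xyz": [0,0.001,0.029],"angular": [0,0,0]},{"xyz": [0,0.001,0.031],"angular": [0,0,0]},{"xyz": [0,0.001,0.032],"angular": [0,0,0]},{"xyz": [0,0.001,0.032],"angular": [0,0,0]},{"xyz": [0,0.001,0.032],"angular": [0,0,0]}]'

```text
clock: 7.25
position: [0.4772, -0.1599, 0.0258]
ee_rot: [0.026, 1.0, 0.001, 0.0]
ft_force: [-9.7, 2.9, 25.3]
grip_width: 0.003
grasp_force: 12.6
```

The tip stopped stiffly at 25.8 mm, the rocker's level height, so the power is on. I'll lift and move over the middle key.

carry_out --motion '[{"xyz": [0,0,-0.02],"angular": [0,0,0]},{"xyz": [0,0,-0.05],"angular": [0,0,0]},{"xyz": [-0.006,0.04,-0.05],"angular": [0,0,0]},{"xyz": [-0.01,0.08,-0.05],"angular": [0,0,0]},{"xyz": [-0.014,0.1,-0.05],"angular": [0,0,0]},{"xyz": [-0.014,0.1,-0.04],"angular": [0,0,0]},{"xyz": [-0.014,0.1,-0.03],"angular": [0,0,0]},{"xyz": [-0.014,0.1,-0.03],"angular": [0,0,0]}]'

```text
clock: 8.05
position: [0.4947, -0.0619, 0.0527]
ee_rot: [0.026, 1.0, -0.0, -0.001]
ft_force: [-0.6, -0.0, -0.0]
grip_width: -0.003
grasp_force: 0.0
```

```bash
python3 - <<'E'
from h import *
a=snap('top','t5')['img'];b=snap('side','s5')['img']
f=lambda i,x,y:cv2.resize(i[y:y+150,x:x+100,::-1],(400,600),interpolation=cv2.INTER_CUBIC)
cv2.imwrite('pics/v5.png',np.hstack([f(a,345,200),f(b,265,290)]))
o=get_obs(); print(((proj(load('t5'),o['position'])-[345,200])*4).round(),((proj(load('s5'),o['position'])-[265,290])*4+[400,0]).round())
E
python3 go.py '[[0.4962,-0.0613,0.026]]'
```

```text
[[158. 340.]] [[567. 254.]]
t 8.15 [ 0.4955 -0.062   0.0539] F [0.3 0.8 0.1] ang [-0.03 -0.06 -0.12]
[0.4962, -0.0613, 0.026] [-0.0007, 0.0008, 0.0279]
```

View pics/v5.png

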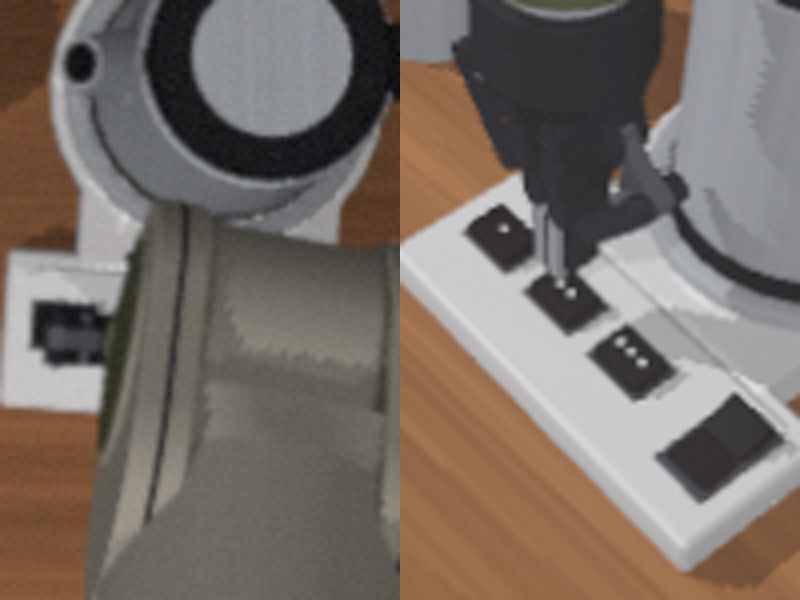

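The rocker is on (its far half is raised at (740,425)). The tip at (560,275) sits over the two-pip key at (567,300). I'll press it fully and let go.

carry_out --motion '[{"xyz": [0,0.001,0.012],"angular": [0,0,0]},{"xyz": [0,0.001,0.02],"angular": [0,0,0]},{"xyz": [0,0.001,0.024],"angular": [0,0,0]},{"xyz": [0,0.001,0.027],"angular": [0,0,0]},{"xyz": [0,0.001,0.029],"angular": [0,0,0]},{"xyz": [0,0.001,0.029],"angular": [0,0,0]},{"xyz": [0,0.001,0.029],"angular": [0,0,0]}]'

```text
clock: 8.85
position: [0.4956, -0.0598, 0.0259]
ee_rot: [0.026, 1.0, 0.0, -0.001]
ft_force: [-7.7, -0.1, 16.3]
grip_width: 0.001
grasp_force: 7.9
```

carry_out --motion '[{"xyz": [0,0,-0.015],"angular": [0,0,0]},{"xyz": [0,0,-0.05],"angular": [0,0,0]},{"xyz": [0.02,0,-0.09],"angular": [0,0,0]},{"xyz": [0.03,0,-0.12],"angular": [0,0,0]},{"xyz": [0.03,0,-0.12],"angular": [0,0,0]},{"xyz": [0.03,0,-0.12],"angular": [0,0,0]},{"xyz": [0.03,0,-0.12],"angular": [0,0,0]}]'

```text
clock: 9.55
position: [0.4659, -0.0581, 0.1445]
ee_rot: [0.026, 1.0, -0.0, -0.0]
ft_force: [-0.7, -0.6, 0.2]
grip_width: -0.001
grasp_force: 0.0
```

```bash
python3 -c "
from h import *
o=get_obs(); print(o['position'],o['ft_force']); print(hand_in())"
```

```text
[ 0.46592226 -0.05807482  0.14447945] [-0.6918981  -0.63740025  0.17462855]
the job is handed in; nothing more can be done
None
```

The lid was pressed shut, the power rocker switched on and the middle key pressed fully down and let go, in that order; the job was handed in at about 9.6 s, and no verdict came back.

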